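# Move the jars up one spot in the condiment tray

### The job

In the narrow wooden tray two spice jars stand on two of its three round cork spots; the spot farthest from the tray's steel handle is empty. Make room at the handle end for another jar: one at a time, slide first the jar on the middle spot along the channel onto the empty end spot, and then the one at the handle end onto the middle spot. Keep them standing and never lift them out of the channel; leave the other spice jar, beside the tray, where it is.

Things in the scene. Friction and masses are not known exactly. Their poses are not given: they have to be found in the camera images.
- tray: Fixed wooden tray, 78x300 mm. Origin: centre of its underside; z up, x across, y along it towards the end with the flat steel handle (to y = +190 mm). Lacquered, slippery floor 10 mm above the worktop; channel 54 mm wide, 280 mm long along y; sides and end stops 24 mm above the worktop. Flush cork spots 50 mm across on the centre line at y = +90 (handle end), 0 (middle), -90 mm (far end, empty).
- dark_jar: Spice jar with a dark label and black cap, a plain upright cylinder 41 mm across, 105 mm tall, 0.11 kg. Stands in the tray, at random on the middle spot or the handle-end spot. Origin: centre of its underside; z up.
- pale_jar: Spice jar with a pale label and black cap, a plain upright cylinder 41 mm across, 105 mm tall, 0.11 kg. Stands in the tray, on the other one of the middle and handle-end spots. Origin: centre of its underside; z up.
- spare_jar: A third spice jar, of the same look and size as the pale one, standing loose on the worktop just beyond the tray's far end. To be left alone. Origin: centre of its underside; z up.
There are look-alikes about, which are no part of the job. Leave any green or pink look-alike of the pale_jar alone.

How it is judged:
On the way:
1. the jar from the middle spot stands on the far end spot while the other is still at the handle end (((y of dark_jar in the frame of tray between -0.106 and -0.074 m and y of pale_jar in the frame of tray between 0.06 and 0.12 m) or (y of pale_jar in the frame of tray between -0.106 and -0.074 m and y of dark_jar in the frame of tray between 0.06 and 0.12 m))), for 0.2 s.
At the end, for the whole second after the job is handed in: One jar stands on the tray's far end spot and the other on the middle spot, each within 16 mm of the spot's centre along the tray, on the tray's floor, upright within 8 degrees and at rest; the handle-end spot is free (((y of dark_jar in the frame of tray between -0.106 and -0.074 m and y of pale_jar in the frame of tray between -0.016 and 0.016 m) or (y of pale_jar in the frame of tray between -0.106 and -0.074 m and y of dark_jar in the frame of tray between -0.016 and 0.016 m)) and x of dark_jar in the frame of tray between -0.012 and 0.012 m and z of dark_jar in the frame of tray between 0.004 and 0.016 m and angle between each of dark_jar, pale_jar's own z axis and vertical below 0.15 rad and linear speed of each of dark_jar, pale_jar below 0.02 m/s and x of pale_jar in the frame of tray between -0.012 and 0.012 m and z of pale_jar in the frame of tray between 0.004 and 0.016 m); the robot touches nothing.
It fails at once if a jar in the tray is lifted more than 15 mm off the tray's floor, out of the channel (z of any of dark_jar, pale_jar in the frame of tray above 0.025 m).
It fails at once if a jar in the tray is tipped by more than 25 degrees (angle between any of dark_jar, pale_jar's own z axis and vertical above 0.436 rad).
It fails at once if the spare spice jar is moved by more than 20 mm (distance of spare_jar from where it was at the start of the episode above 0.02 m).
It also fails if it takes over 45 s, if anything falls off the work surface, if the arm or the gripper's body presses on something with over 40 N, if the wrist force passes 120 N, or if a joint passes its speed limit or range.

### The arm

A 6-joint arm with a two-finger parallel gripper is mounted at the origin on a cart in front of the work surface, level with it; the furniture and walls round the work are solid. World frame = base frame: x ahead of the robot, y to its left, z up, the work surface at z = 0. Lengths are in m, angles in rad, forces in N, time in s.
With the tool pointing down it reaches from about 0.25 to 0.8 m from the base axis. Payload 8.5 kg.
Tool frame: the origin (TCP) lies at the very end of the fingers, on their centre line; the grasp point (between the pads) lies robot.hold_point_z behind it (robot.hold_point_z is the distance from the TCP to the grasp point, in m); z points along the fingers, y is the line along which they close (so a half turn about z gives the same grasp; the last joint's range is limited). The gripper opens to 85 mm and grips with 20 to 120 N. Pads are 22 mm wide; open, the fingers measure 114 mm over their backs; the gripper's body (76 mm by 85 mm) begins 54 mm behind the grasp point. The pads swing forward as they close: fully open they stand 13 mm farther back than shut.
Start: joints at [-1.195, 0.238, -0.013, 1.319, 0, 1.571], TCP at [0.193, -0.488, 0.231] pointing down, gripper open.
Joint ranges: [-2.66, 2.66], [-1.03, 1.9], [-1.14, 1.46], [-1.82, 2.27], [-1.45, 1.34], [-3.14, 3.14]. Speed limits (rad/s): [2.22, 2.22, 2.79, 3.14, 3.14, 3.14].

### API

Orientations are given as a unit quaternion [x, y, z, w].
In Python, from bench import robot gives the robot as it stands. The module is installed in compiled form; this text tells all that it offers.
- The arm moves only by the shell command python3 -m pendant 'ROWS'. ROWS is a JSON object of lists of equal length, an entry for each row: "fingers": the closure in counts, from 0 (fully open) to 255 (shut); "delta_pos": the shift along the tool's x, y, z normalised to -1 to 1, where 1 is 120 mm, a list of three; "angular": the turn, a rotation vector about the tool's x, y, z normalised to -1 to 1, where 1 is 2 pi rad, a list of three. In form: {"fingers": [fingers, ...], "delta_pos": [[x, y, z], ...], "angular": [[wx, wy, wz], ...]}. A call has 1 to 8 rows; each row shifts and turns the commanded pose from where the row before left it, along the tool's axes as they then stand; what a row does not reach is not made up. A row lasts 1/12 s, in which the tool goes at most 41.7 mm and 7.16 degrees, less where a joint would pass 70% of its speed; a pose out of reach is approached as far as the arm can. A call with a number of a shift or a turn outside -1 to 1 is refused whole. A call with a gripper value outside its range is refused whole. The fingers move at their own pace and stop on an object; the grip force is fixed at half the most. Time passes only in rows, so rows that do not move let the fingers close. It gives the time, the measured TCP pose, the force, the opening and the grip force at its end, in the units of the state.
- robot.sense(): the state, without advancing time (a new reading comes with each control period).
- robot.get_image(name): name is "scene" or "top"; returns a dict with "color" (400x640x3 uint8, red, green, blue), "fx", "fy", "cx", "cy" (pixels), "rvec" (rotation vector, rad) and "tvec" (3), from world to camera coordinates, as OpenCV has them. Camera axes: x right, y down, z forward; pixel columns grow to the right and rows downward; lengths in m; the calibration is good to about 2 mm. A picture is of the moment at which its call begins. There is no depth.
- robot.hand_in(): hands the job in; it is judged then, once.
The state is a dict: "time": time; "q": joint angles; "qd": joint speeds; "joint_efforts": joint torques, N m; "position": TCP position; "orientation": TCP orientation; "ft_force": force on the tool from outside, world axes, zero at the start; "moment": the same for the moment, N m; "finger_gap": finger opening in m; "gripper_force": force on a finger pad.
Only numpy, scipy, OpenCV 4.12 (cv2) and the standard library are available. Lean on these libraries where they do the work, as an engineer would, in place of code of your own. Each camera call takes 0.05 s, during which the arm holds its last target. There are 200 camera calls.

## Working session

There is one attempt and no reset: what is moved stays moved. The work goes in short steps, Python scripts to look and compute and a shell command to move; the robot and the scene stay as the last step left them, time stands still between calls to the robot, and variables do not carry over. Pictures are saved under pics/ and viewed, at most 10 in all, crops included, and the job is handed in when it is done.

```bash
mkdir -p pics; python3 - <<'E'
from bench import robot
import cv2
s=robot.sense()
print({k:(v if not hasattr(v,'round') or isinstance(v,float) else v.round(3)) for k,v in s.items()}, robot.hold_point_z)
for n in ("scene","top"):
    d=robot.get_image(n)
    cv2.imwrite(f"pics/{n}0.png",d["color"][:,:,::-1])
    print(n,d["fx"],d["fy"],d["cx"],d["cy"],d["rvec"],d["tvec"])
E
```

```text
{'time': 0.0, 'q': array([-1.195,  0.239, -0.014,  1.319,  0.   ,  1.571]), 'qd': array([ 0.002, -0.   ,  0.   ,  0.001,  0.   ,  0.001]), 'joint_efforts': array([-4.0000e-03, -5.3878e+01,  3.4644e+01,  1.8000e-02, -0.0000e+00,
       -0.0000e+00]), 'position': array([ 0.193, -0.488,  0.231]), 'orientation': array([ 0.982,  0.187, -0.   , -0.001]), 'ft_force': array([-0.199, -0.513, -0.094]), 'moment': array([-0.013, -0.018,  0.025]), 'gripper_force': 0.0, 'finger_gap': 0.08553329601746541} 0.0187
scene 483.50349484434247 483.50349484434247 318.99871651066746 199.2021888810385 [ 1.03526101 -2.3882057   1.07436715] [0.38731574 0.23892245 0.78715205]
top 503.7345574324217 503.7345574324217 316.686229205168 198.82106874415143 [ 2.18606128 -2.14408282  0.10571999] [0.05530814 0.51229102 1.07166793]
```

View pics/scene0.png

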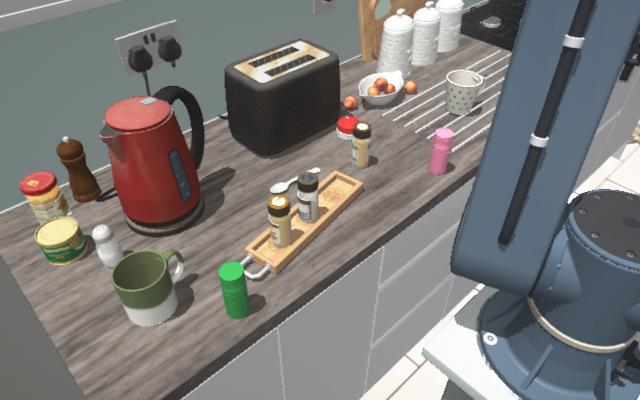

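View pics/top0.png

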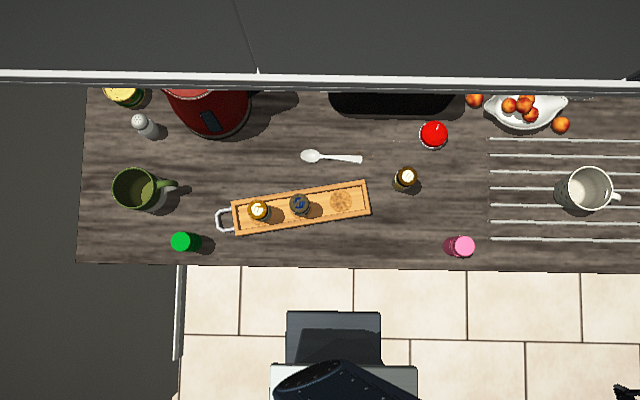

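The scene shows the tray with its handle at lower left (258,268). The pale jar at (281,222) is at the handle end, the dark jar at (308,197) is in the middle, and the cork spot at (340,190) is empty. The spare jar is at (361,145).
In the top view the handle is at (224,220), the pale cap at (258,210), the dark cap at (300,204), the empty spot at (341,202) and the spare jar at (406,178). Possible mix-ups are the pale jar in the tray (258,210), the spare (406,178), and the green (181,241) and pink (461,246) look-alikes. My choice is the dark jar (300,204) first, then the pale jar in the tray (258,210).

```bash
cat > h.py <<'E'
from bench import robot
import cv2, numpy as np
def cam(n):
    d=robot.get_image(n); K=np.array([[d["fx"],0,d["cx"]],[0,d["fy"],d["cy"]],[0,0,1]])
    R=cv2.Rodrigues(np.array(d["rvec"],float))[0]; t=np.array(d["tvec"],float)
    return d["color"],K,R,t
def ray(px,z,K,R,t):
    c=-R.T@t; v=R.T@np.linalg.inv(K)@np.array([px[0],px[1],1.]); return c+v*(z-c[2])/v[2]
def proj(P,K,R,t):
    p=K@(R@np.array(P,float)+t); return p[:2]/p[2]
E
python3 - <<'E'
from h import *
im,K,R,t=cam("top")
hsv=cv2.cvtColor(im,cv2.COLOR_RGB2HSV)
m=cv2.inRange(hsv,(8,90,110),(25,255,255)); m[:, :215]=0; m[:,385:]=0; m[:170]=0; m[250:]=0
m=cv2.morphologyEx(m,cv2.MORPH_OPEN,np.ones((2,2)))
c=max(cv2.findContours(m,cv2.RETR_EXTERNAL,cv2.CHAIN_APPROX_NONE)[0],key=cv2.contourArea)
W=np.array([ray(p[0],0.024,K,R,t)[:2] for p in c])
r=cv2.minAreaRect((W*1000).astype(np.float32)); print("rect mm",r,cv2.boxPoints(r).round(0).tolist(),"cam",-R.T@t)
# caps: show crop x5
crop=cv2.resize(im[165:250,210:425],None,fx=3.7,fy=3.7,interpolation=cv2.INTER_CUBIC)
cv2.imwrite("pics/crop0.png",crop[:,:,::-1])
im2,*k2=cam("scene")
cv2.imwrite("pics/crop1.png",cv2.resize(im2[115:285,230:400],None,fx=3.5,fy=3.5,interpolation=cv2.INTER_CUBIC)[:,:,::-1])
a=np.array(r[0])/1000; box=cv2.boxPoints(r)/1000
e=[box[1]-box[0],box[2]-box[1]]; e=max(e,key=np.linalg.norm); e/=np.linalg.norm(e); e*=np.sign(e[1])
print("axis",e,"yaw",np.arctan2(-e[0],e[1]))
for y in(.09,0,-.09):
    P=a+e*y; print(y,P,"captop px predicted top",proj([*P,.115],K,R,t),"scene",proj([*P,.115],*k2))
for n,p in(("spare",(407,174)),("pale",(259,208)),("dark",(300,203))): print(n,ray(p,.115,K,R,t))
E
```

```text
rect mm ((487.7426452636719, 98.59675598144531), (84.58911895751953, 298.8460998535156), 10.433131217956543) [[419.0, 238.0], [473.0, -56.0], [556.0, -41.0], [502.0, 253.0]] cam [0.39741266 0.05732346 1.11926334]
axis [-0.1810877  0.9834669] yaw 0.18209234
0.09 [0.47144475 0.18710878] captop px predicted top [255.13851611 212.81877845] scene [279.33494458 204.20908445]
0 [0.48774265 0.09859676] captop px predicted top [299.56470896 205.5494154 ] scene [309.54476555 178.83291176]
-0.09 [0.50404054 0.01008473] captop px predicted top [343.89848117 198.29517494] scene [336.41085008 156.26546917]
spare [ 0.55563716 -0.11618427  0.115     ]
pale [0.48126022 0.17968769 0.115     ]
dark [0.49288522 0.09784368 0.115     ]
```

View pics/crop0.png

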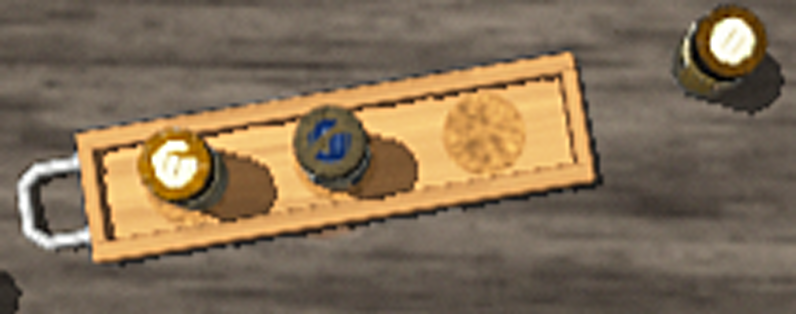

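View pics/crop1.png

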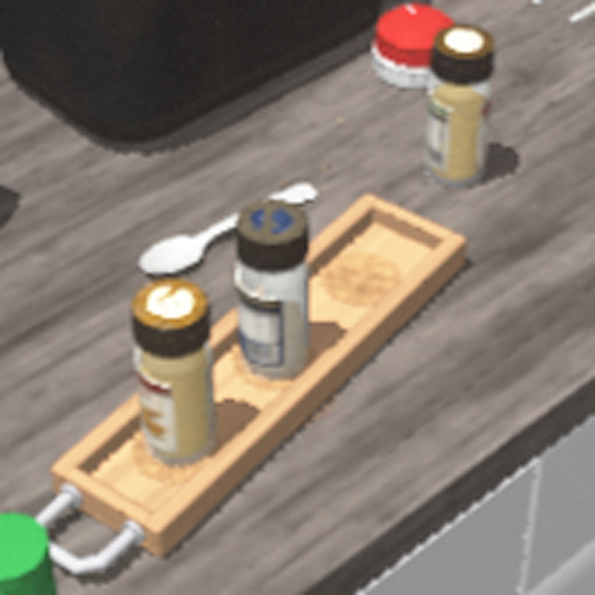

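The close crop confirms the choice. The pale cap is at crop (176,166) on the handle-end spot, the dark cap at (330,140) on the middle spot, and the empty cork at (484,133); the spare stands outside at (730,42). The fitted tray width is inflated (84.6 mm, should be 78), so I'll refit from the corners and the cork spot.

```bash
python3 - <<'E'
from h import *
im,K,R,t=cam("top"); _,*S=cam("scene")
f=lambda x,y:(210+(x+.5)/3.7-.5,165+(y+.5)/3.7-.5); g=lambda x,y:(230+x/3.5,115+y/3.5)
C=[ray(f(*p),.024,K,R,t)[:2] for p in((78,130),(573,53),(597,182),(97,262))]
print("corners",np.round(C,4).tolist())
print("sides",[np.linalg.norm(C[i]-C[(i+1)%4]).round(4) for i in range(4)])
c=np.mean(C,0); e=(C[0]+C[3]-C[1]-C[2]); e/=np.linalg.norm(e); print("centre",c,"axis",e,"yaw deg",np.degrees(np.arctan2(-e[0],e[1])))
n=np.array([e[1],-e[0]])
def show(l,P): d=P[:2]-c; print(l,P.round(4),"tray x,y",(d@n).round(4),(d@e).round(4))
show("cork top",ray(f(484,133),.01,K,R,t)); show("cork scene",ray(g(363,278),.01,*S))
for l,p,q,z in(("pale",(176,166),(170,300),.115),("dark",(330,140),(272,222),.115),("spare",(730,42),(463,42),.105)):
    show(l+" top",ray(f(*p),z,K,R,t)); show(l+" scene",ray(g(*q),z,*S))
s=robot.sense(); from scipy.spatial.transform import Rotation as Ro
print("tool axes\n",Ro.from_quat(s["orientation"]).as_matrix().round(3))
E
```

```text
corners [[0.5057, 0.2532], [0.5572, -0.0388], [0.4808, -0.0536], [0.4281, 0.2392]]
sides [np.float64(0.2965), np.float64(0.0778), np.float64(0.2975), np.float64(0.0789)]
centre [0.49296973 0.09999983] axis [-0.17541023  0.98449543] yaw deg 10.102531987465168
cork top [0.51   0.0127 0.01  ] tray x,y 0.0014 -0.0889
cork scene [0.5082 0.0104 0.01  ] tray x,y -0.0007 -0.0909
pale top [0.4782 0.1832 0.115 ] tray x,y 0.0 0.0845
pale scene [0.4797 0.1821 0.115 ] tray x,y 0.0013 0.0831
dark top [0.4939 0.1002 0.115 ] tray x,y 0.001 0.0001
dark scene [0.491  0.1003 0.115 ] tray x,y -0.0018 0.0007
spare top [ 0.5531 -0.1178  0.105 ] tray x,y 0.021 -0.225
spare scene [ 0.5517 -0.1187  0.105 ] tray x,y 0.0195 -0.2256
tool axes
 [[ 0.93   0.367 -0.   ]
 [ 0.367 -0.93   0.001]
 [-0.    -0.001 -1.   ]]
```

```bash
cat >> h.py <<'E'
from scipy.spatial.transform import Rotation as Ro
C0=np.array([.493,.100]); E=np.array([-.1754,.9845]); N=np.array([.9845,.1754])
def goto(x,y,z,n=1):
    """tool-frame rows (normalised) from the measured pose to tray x,y, world z; fingers across the tray; n equal rows"""
    s=robot.sense(); p=np.array(s["position"]); R0=Ro.from_quat(s["orientation"])
    T=np.array([*(C0+N*x+E*y),z]); Y=np.array([*N,0]); Z=np.array([0,0,-1.])
    G=Ro.from_matrix(np.column_stack([np.cross(Y,Z),Y,Z])); w=(R0.inv()*G).as_rotvec()
    A=sum((R0*Ro.from_rotvec(w*k/n)).as_matrix() for k in range(n))
    d=np.linalg.solve(A,T-p)
    q=p[:2]-C0
    print("t",round(s["time"],2),"tray xy",(q@N).round(4),(q@E).round(4),"z",p[2].round(4),"gap",round(s["finger_gap"],4),"F",np.round(s["ft_force"],1))
    print("per row d",(d/.12).round(4),"w",(w/n/(2*np.pi)).round(5))
E
python3 -c "
from h import *
goto(0,0,.231,24)"
```

```text
t 0.3 tray xy -0.3989 -0.5264 z 0.231 gap 0.0854 F [-0.2 -0.2  0.2]
per row d [ 0.2478 -0.0163  0.    ] w [-0.      -0.      -0.00909]
```

```bash
python3 -m pendant '{"fingers":[0,0,0,0,0,0,0,0],"delta_pos":[[0.248,-0.016,0],[0.248,-0.016,0],[0.248,-0.016,0],[0.248,-0.016,0],[0.248,-0.016,0],[0.248,-0.016,0],[0.248,-0.016,0],[0.248,-0.016,0]],"angular":[[0,0,-0.0091],[0,0,-0.0091],[0,0,-0.0091],[0,0,-0.0091],[0,0,-0.0091],[0,0,-0.0091],[0,0,-0.0091],[0,0,-0.0091]]}'; python3 -c "
from h import *
goto(0,0,.231,16)"
```

```text
time: 0.97
position: [0.3834, -0.346, 0.2312]
orientation: [0.914, 0.406, 0.0, -0.0]
ft_force: [0.8, 0.2, 0.2]
finger_gap: 0.085
gripper_force: 0.0
t 0.97 tray xy -0.1861 -0.4199 z 0.2312 gap 0.085 F [0.8 0.2 0.2]
per row d [ 2.471e-01 -1.650e-02  1.000e-04] w [ 0.      -0.      -0.00906]
```

```bash
python3 -m pendant '{"fingers":[0,0,0,0,0,0,0,0],"delta_pos":[[0.247,-0.016,0],[0.247,-0.016,0],[0.247,-0.016,0],[0.247,-0.016,0],[0.247,-0.016,0],[0.247,-0.016,0],[0.247,-0.016,0],[0.247,-0.016,0]],"angular":[[0,0,-0.0091],[0,0,-0.0091],[0,0,-0.0091],[0,0,-0.0091],[0,0,-0.0091],[0,0,-0.0091],[0,0,-0.0091],[0,0,-0.0091]]}' >/dev/null;  python3 -m pendant '{"fingers":[0,0,0,0,0,0,0,0],"delta_pos":[[0.247,-0.016,0],[0.247,-0.016,0],[0.247,-0.016,0],[0.247,-0.016,0],[0.247,-0.016,0],[0.247,-0.016,0],[0.247,-0.016,0],[0.247,-0.016,0]],"angular":[[0,0,-0.0091],[0,0,-0.0091],[0,0,-0.0091],[0,0,-0.0091],[0,0,-0.0091],[0,0,-0.0091],[0,0,-0.0091],[0,0,-0.0091]]}'; python3 -c "
from h import *
goto(0,0,.056,8)"
```

```text
time: 2.3
position: [0.4931, 0.0998, 0.2312]
orientation: [0.641, 0.768, 0.0, -0.0]
ft_force: [0.4, -0.7, 0.4]
finger_gap: 0.0854
gripper_force: 0.0
t 2.3 tray xy 0.0 -0.0002 z 0.2312 gap 0.0854 F [ 0.4 -0.7  0.4]
per row d [ 2.000e-04 -1.000e-04  1.826e-01] w [ 0.e+00 -0.e+00  8.e-05]
```

```bash
python3 -m pendant '{"fingers":[0,0,0,0,0,0,0,0],"delta_pos":[[0,0,0.18],[0,0,0.18],[0,0,0.18],[0,0,0.18],[0,0,0.18],[0,0,0.18],[0,0,0.18],[0,0,0.18]],"angular":[[0,0,0],[0,0,0],[0,0,0],[0,0,0],[0,0,0],[0,0,0],[0,0,0],[0,0,0]]}'; python3 - <<'E'
from h import *
goto(0,0,.056,1)
for n in("top","scene"): cv2.imwrite(f"pics/{n}1.png",cam(n)[0][:,:,::-1])
E
```

```text
time: 2.97
position: [0.4932, 0.0983, 0.0576]
orientation: [0.642, 0.767, 0.0, 0.0]
ft_force: [0.8, 0.5, -0.3]
finger_gap: 0.0855
gripper_force: 0.0
t 2.97 tray xy -0.0001 -0.0017 z 0.0576 gap 0.0855 F [ 0.8  0.5 -0.3]
per row d [0.0141 0.001  0.0133] w [ 4.0e-05 -1.0e-05  1.6e-04]
```

View pics/scene1.png

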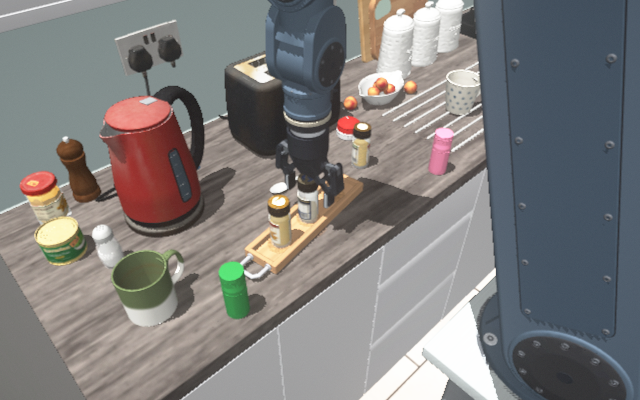

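The fingers straddle the dark jar at (308,200), and its neighbour at (281,222) is clear. I'll close on it now.

```bash
python3 -m pendant '{"fingers":[60,100,140,180,220,255,255,255],"delta_pos":[[0,0,0],[0,0,0],[0,0,0],[0,0,0],[0,0,0],[0,0,0],[0,0,0],[0,0,0]],"angular":[[0,0,0],[0,0,0],[0,0,0],[0,0,0],[0,0,0],[0,0,0],[0,0,0],[0,0,0]]}'; python3 -m pendant '{"fingers":[255,255,255,255],"delta_pos":[[0,0,0],[0,0,0],[0,0,0],[0,0,0]],"angular":[[0,0,0],[0,0,0],[0,0,0],[0,0,0]]}';  python3 - <<'E'
from h import *
goto(0,-.0915,.0576,8)
E
```

```text
time: 3.73
position: [0.4941, 0.0985, 0.06]
orientation: [0.642, 0.767, 0.001, 0.001]
ft_force: [-0.4, 0.3, 5.9]
finger_gap: 0.0394
gripper_force: 59.7
time: 4.07
position: [0.4941, 0.0985, 0.06]
orientation: [0.642, 0.767, 0.001, 0.001]
ft_force: [-0.7, -0.3, 6.1]
finger_gap: 0.0395
gripper_force: 59.7
t 4.07 tray xy 0.0008 -0.0017 z 0.06 gap 0.0395 F [-0.7 -0.3  6.1]
per row d [-0.0936 -0.0009  0.0025] w [ 5.e-05 -0.e+00  2.e-05]
```

```bash
python3 -m pendant '{"fingers":[255,255,255,255,255,255,255,255],"delta_pos":[[-0.03,0,0],[-0.05,0,0],[-0.06,0,0],[-0.06,0,0],[-0.06,0,0],[-0.06,0,0],[-0.06,0,0],[-0.06,0,0]],"angular":[[0,0,0],[0,0,0],[0,0,0],[0,0,0],[0,0,0],[0,0,0],[0,0,0],[0,0,0]]}'; python3 -m pendant '{"fingers":[255,255,255,255,255,255,255,255],"delta_pos":[[-0.06,0,0],[-0.06,0,0],[-0.06,0,0],[-0.06,0,0],[-0.04,0,0],[-0.03,0,0],[0,0,0],[0,0,0]],"angular":[[0,0,0],[0,0,0],[0,0,0],[0,0,0],[0,0,0],[0,0,0],[0,0,0],[0,0,0]]}';  python3 - <<'E'
from h import *
goto(0,-.0917,.0576,1)
for n in("top","scene"): cv2.imwrite(f"pics/{n}2.png",cam(n)[0][:,:,::-1])
E
```

```text
time: 4.73
position: [0.5037, 0.0465, 0.06]
orientation: [0.642, 0.767, 0.001, 0.001]
ft_force: [0.7, 2.0, 5.3]
finger_gap: 0.0399
gripper_force: 59.7
time: 5.4
position: [0.5103, 0.0094, 0.06]
orientation: [0.642, 0.767, 0.001, 0.001]
ft_force: [0.5, -1.3, 5.1]
finger_gap: 0.0396
gripper_force: 59.7
t 5.4 tray xy 0.0012 -0.0923 z 0.06 gap 0.0396 F [ 0.5 -1.3  5.1]
per row d [ 0.0046 -0.0099  0.02  ] w [4.6e-04 1.1e-04 8.0e-05]
```

View pics/scene2.png

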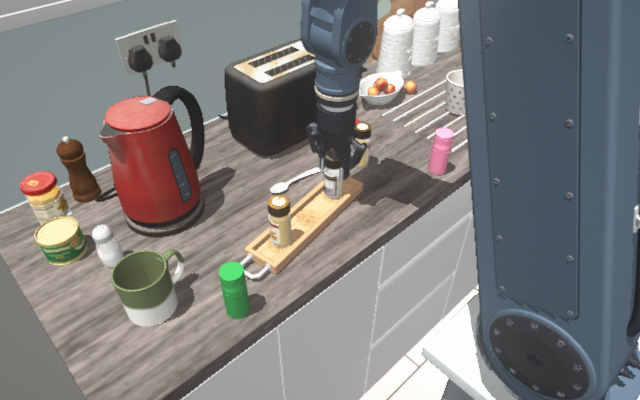

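The dark jar, at (333,180), is on the far spot and upright, and the middle spot at (308,215) is clear. I'll release gently and lift.

```bash
python3 -m pendant '{"fingers":[150,130,110,80,40,0,0,0],"delta_pos":[[0,0,0],[0,0,0],[0,0,0],[0,0,0],[0,0,0],[0,0,0],[0,0,0],[0,0,0]],"angular":[[0,0,0],[0,0,0],[0,0,0],[0,0,0],[0,0,0],[0,0,0],[0,0,0],[0,0,0]]}'; python3 -m pendant '{"fingers":[0,0,0,0,0,0,0,0],"delta_pos":[[0,0,0],[0,0,0],[0,0,-0.1],[0,0,-0.2],[0,0,-0.3],[0,0,-0.3],[0,0,-0.3],[0,0,0]],"angular":[[0,0,0],[0,0,0],[0,0,0],[0,0,0],[0,0,0],[0,0,0],[0,0,0],[0,0,0]]}';  python3 - <<'E'
from h import *
goto(0,.086,.2,8)
E
```

```text
time: 6.17
position: [0.5091, 0.0098, 0.0584]
orientation: [0.642, 0.767, -0.0, -0.0]
ft_force: [0.2, -1.2, 0.6]
finger_gap: 0.0856
gripper_force: 0.0
time: 6.83
position: [0.512, 0.0098, 0.2091]
orientation: [0.642, 0.767, 0.003, 0.004]
ft_force: [0.3, 0.5, 0.4]
finger_gap: 0.0852
gripper_force: 0.0
t 6.83 tray xy 0.0028 -0.0922 z 0.2091 gap 0.0852 F [0.3 0.5 0.4]
per row d [ 0.1856 -0.0029  0.0094] w [1.9e-04 3.0e-05 2.0e-05]
```

```bash
python3 -m pendant '{"fingers":[0,0,0,0,0,0,0,0],"delta_pos":[[0.18,0,0],[0.21,0,0],[0.21,-0.01,0],[0.21,-0.01,0],[0.21,0,0],[0.21,0,0],[0.18,0,0],[0.07,0,0]],"angular":[[0,0,0],[0,0,0],[0,0,0],[0,0,0],[0,0,0],[0,0,0],[0,0,0],[0,0,0]]}'; python3 - <<'E'
from h import *
for n,(z,*w) in {"top":(.115,),"scene":(.115,)}.items():
    im,*k=cam(n); cv2.imwrite(f"pics/{n}3.png",im[:,:,::-1])
goto(0,.084,.0576,8)
E
```

```text
time: 7.5
position: [0.4749, 0.1863, 0.2025]
orientation: [0.641, 0.768, 0.0, -0.0]
ft_force: [-0.1, -0.6, -0.3]
finger_gap: 0.0855
gripper_force: 0.0
t 7.6 tray xy -0.0026 0.0869 z 0.2024 gap 0.0853 F [-0.2 -0.1  0.8]
per row d [-0.003   0.0028  0.1508] w [-0.e+00 -0.e+00  6.e-05]
```

View pics/scene3.png

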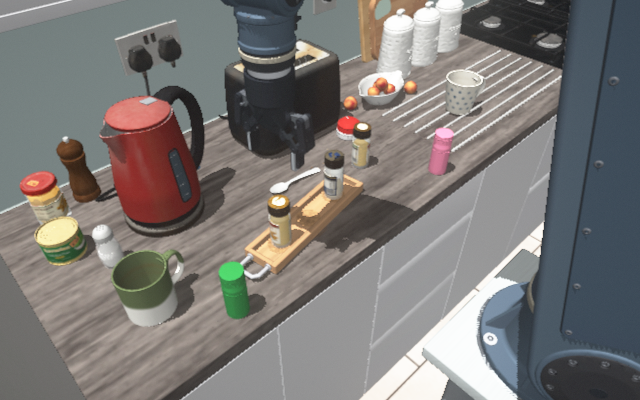

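The dark jar at (333,175) stands upright on the far spot, and the pale jar at (281,220) is at the handle end with the gripper above it. I'll check the dark jar's position and the kettle clearance.

```bash
python3 - <<'E'
from h import *
_,*S=cam("scene")
P=ray((333,156.5),.115,*S)[:2]-C0; print("dark tray xy",P@N,P@E)
P=ray((278.6,200.7),.115,*S)[:2]-C0; print("pale tray xy",P@N,P@E)
for p in((165,228),(200,215)): print("kettle base",ray(p,0,*S))
E
```

```text
dark tray xy 0.00016859214371115814 -0.08566222881887248
pale tray xy 0.0012693527680955074 0.08307939065788116
kettle base [0.67705893 0.32737275 0.        ]
kettle base [0.66124361 0.25393578 0.        ]
```

```bash
python3 -m pendant '{"fingers":[0,0,0,0,0,0,0,0],"delta_pos":[[-0.01,0.01,0.15],[-0.01,0.01,0.15],[0,0,0.15],[0,0,0.15],[0,0,0.15],[0,0,0.15],[0,0,0.15],[0,0,0.15]],"angular":[[0,0,0],[0,0,0],[0,0,0],[0,0,0],[0,0,0],[0,0,0],[0,0,0],[0,0,0]]}'; python3 - <<'E'
from h import *
goto(0,.084,.0576,1)
E
```

```text
time: 8.32
position: [0.4785, 0.1807, 0.0578]
orientation: [0.642, 0.766, -0.0, 0.0]
ft_force: [-0.0, -0.3, 0.4]
finger_gap: 0.0856
gripper_force: 0.0
t 8.32 tray xy -0.0001 0.0819 z 0.0578 gap 0.0856 F [-0.  -0.3  0.4]
per row d [0.0172 0.0007 0.0016] w [ 3.0e-05  4.0e-05 -1.2e-04]
```

```bash
python3 -m pendant '{"fingers":[60,100,140,180,220,255,255,255],"delta_pos":[[0.015,0,0],[0,0,0],[0,0,0],[0,0,0],[0,0,0],[0,0,0],[0,0,0],[0,0,0]],"angular":[[0,0,0],[0,0,0],[0,0,0],[0,0,0],[0,0,0],[0,0,0],[0,0,0],[0,0,0]]}'; python3 -m pendant '{"fingers":[255,255],"delta_pos":[[0,0,0],[0,0,0]],"angular":[[0,0,0],[0,0,0]]}';  python3 - <<'E'
from h import *
goto(0,0,.0576,8)
im,*k=cam("top"); cv2.imwrite("pics/top4.png",cv2.resize(im[165:250,210:425],None,fx=3.7,fy=3.7)[:,:,::-1])
E
```

```text
time: 8.98
position: [0.4789, 0.1841, 0.0599]
orientation: [0.642, 0.767, 0.001, 0.001]
ft_force: [-0.1, -1.5, 8.0]
finger_gap: 0.0396
gripper_force: 60.3
time: 9.15
position: [0.4789, 0.1841, 0.0599]
orientation: [0.642, 0.767, 0.001, 0.001]
ft_force: [-0.2, -0.8, 7.2]
finger_gap: 0.0397
gripper_force: 60.3
t 9.15 tray xy 0.0009 0.0852 z 0.0599 gap 0.0397 F [-0.2 -0.8  7.2]
per row d [-0.0888 -0.001   0.0024] w [ 5.e-05 -0.e+00  2.e-05]
```

View pics/top4.png

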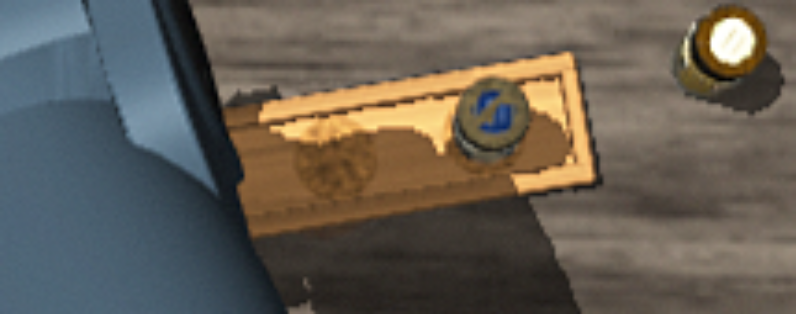

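The dark cap at crop (492,114) is over the far cork, and the spare at (730,42) has not moved. Next is to slide the pale jar 84 mm (a total of 0.70).

```bash
python3 -m pendant '{"fingers":[255,255,255,255,255,255,255,255],"delta_pos":[[-0.03,0,0],[-0.05,0,0],[-0.06,0,0],[-0.06,0,0],[-0.06,0,0],[-0.06,0,0],[-0.06,0,0],[-0.06,0,0]],"angular":[[0,0,0],[0,0,0],[0,0,0],[0,0,0],[0,0,0],[0,0,0],[0,0,0],[0,0,0]]}' >/dev/null; python3 -m pendant '{"fingers":[255,255,255,255,255,255,255,255],"delta_pos":[[-0.06,0,0],[-0.06,0,0],[-0.06,0,0],[-0.04,0,0],[-0.03,0,0],[-0.01,0,0],[0,0,0],[0,0,0]],"angular":[[0,0,0],[0,0,0],[0,0,0],[0,0,0],[0,0,0],[0,0,0],[0,0,0],[0,0,0]]}';  python3 - <<'E'
from h import *
goto(0,0,.0576,1)
E
python3 -m pendant '{"fingers":[150,130,110,80,40,0,0,0],"delta_pos":[[0,0,0],[0,0,0],[0,0,0],[0,0,0],[0,0,0],[0,0,0],[0,0,0],[0,0,0]],"angular":[[0,0,0],[0,0,0],[0,0,0],[0,0,0],[0,0,0],[0,0,0],[0,0,0],[0,0,0]]}'; python3 -m pendant '{"fingers":[0,0,0,0,0,0,0,0],"delta_pos":[[0,0,0],[0,0,0],[0,0,-0.1],[0,0,-0.2],[0,0,-0.3],[0,0,-0.3],[0,0,-0.3],[0,0,0]],"angular":[[0,0,0],[0,0,0],[0,0,0],[0,0,0],[0,0,0],[0,0,0],[0,0,0],[0,0,0]]}'
```

```text
time: 10.53
position: [0.4939, 0.1016, 0.0599]
orientation: [0.642, 0.767, 0.001, 0.001]
ft_force: [0.5, 1.7, 6.9]
finger_gap: 0.0397
gripper_force: 60.5
t 10.53 tray xy 0.0011 0.0014 z 0.0599 gap 0.0397 F [0.5 1.7 6.9]
per row d [-0.0116 -0.0096  0.0195] w [ 4.7e-04 -9.0e-05  1.5e-04]
time: 11.2
position: [0.4926, 0.1013, 0.0585]
orientation: [0.642, 0.767, -0.0, -0.0]
ft_force: [-0.1, -0.9, 0.5]
finger_gap: 0.0852
gripper_force: 0.0
time: 11.87
position: [0.4955, 0.1018, 0.2091]
orientation: [0.642, 0.767, 0.004, 0.003]
ft_force: [1.3, 0.2, -0.9]
finger_gap: 0.0849
gripper_force: 0.0
```

Next I'll move away towards -y to clear the view, with settling rows at the end.

```bash
python3 -m pendant '{"fingers":[0,0,0,0,0,0,0,0],"delta_pos":[[-0.2,0,0],[-0.3,0,0],[-0.3,0,0],[-0.3,0,0],[-0.3,0,0],[-0.2,0,0],[0,0,0],[0,0,0]],"angular":[[0,0,0],[0,0,0],[0,0,0],[0,0,0],[0,0,0],[0,0,0],[0,0,0],[0,0,0]]}'; python3 - <<'E'
from h import *
im,*k=cam("top"); cv2.imwrite("pics/top5.png",cv2.resize(im[100:270,180:480],None,fx=2.6,fy=2.6)[:,:,::-1])
im,*k=cam("scene"); cv2.imwrite("pics/scene5.png",im[115:285,230:400][:,:,::-1].repeat(3,0).repeat(3,1))
E
```

```text
time: 12.53
position: [0.5265, -0.0889, 0.2022]
orientation: [0.643, 0.766, -0.0, -0.0]
ft_force: [0.2, -0.4, 0.5]
finger_gap: 0.0853
gripper_force: 0.0
```

View pics/scene5.png

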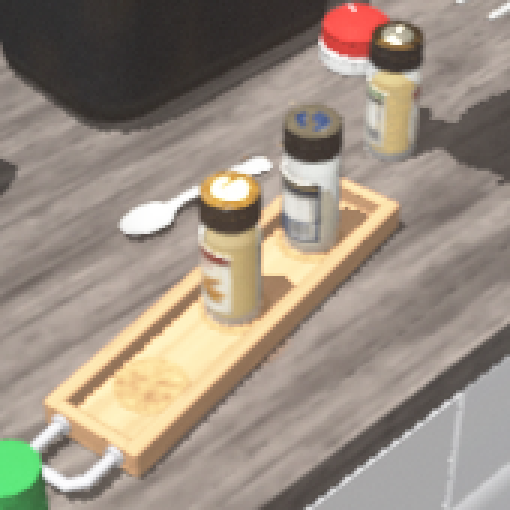

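Both jars stand in the tray. The pale cap is at crop (230,190) and the dark cap at (313,122). The handle-end cork at (152,385) is free, and the spare at (395,90) is in place. I'll check the numbers and hand in.

```bash
python3 - <<'E'
from h import *
_,*S=cam("scene")
ok=True
for l,p,z,y in(("pale",(230,190),.115,0),("dark",(313,122),.115,-.09),("cork",(152,385),.01,.09)):
    P=ray((230+p[0]/3,115+p[1]/3),z,*S)[:2]-C0; print(l,(P@N).round(4),(P@E).round(4)); ok&=abs(P@E-y)<.011
print(ok, robot.hand_in() if ok else "not handed in")
E
```

```text
pale -0.0001 0.0016
dark -0.0004 -0.0896
cork -0.0022 0.0896
the job is handed in; nothing more can be done
True None
```

The job is handed in: my last camera check put the dark jar at y = -90 mm (far end spot) and the pale jar at +2 mm (middle spot), both standing, with the handle-end spot free and the spare jar not visibly moved.

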